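# Seat the filter plate of a sterilising container

### The job

Take the steel press tool by its black handle and, with its flat foot, press the orange filter plate squarely down into its collar until it is fully home on its stop and level; keep firm, steady pressure on it for about a second, without ramming it, and do not push the plate with the fingers. Then stand the tool back on its round green pad, swing the steel hasp across the plate until it is fully home under the catch, and leave the bowl, bottle and jar alone.

Things in the scene. Friction and masses are not known exactly. Their poses are not given: they have to be found in the camera images.
- container: Sterilising container, fixed: aluminium box with a blue lid, 200 (its x) x 290 (its y) x 90 mm high; origin at the centre of its underside, on the table. A collar for the filter plate stands on the middle of the lid, straight above the origin. The hasp's vertical pivot post stands on the lid at x = +62 mm, y = 0.
- collar (a point): Centre of the collar's rim, 120 mm above the table. The collar is a fixed upright steel ring, 90 mm outside and 80 mm inside diameter, 30 mm high. The plate's hard stop inside cannot be seen: the filters below differ, so it lies anywhere 12 to 21 mm under the rim (plate's top face). Sinking takes 5 to 8 N; at the stop the force climbs sharply. 15 to 25 N is firm; 45 N is too much.
- catch (a point): Catch for the hasp, fixed on the lid: a dark upright 12 mm wide at the container's y = -12 to -22 mm with a lip reaching over to y = 0, top 140 mm above the table; this point is the middle of the lip's top, x = -50 mm, y = -9 mm of the container.
- plate_disc: Orange filter plate in the collar, a disc 74 mm across, 5 mm thick; origin at the centre of its top face, z = its normal. It starts 4 mm above to 14 mm below the rim, cocked up to 7 degrees, and rocks about its centre with slight friction: it stays cocked unless a flat tool presses it level. It slides only down the collar and stays down where it is left.
- tamper: Press tool, loose, standing upright on its pad, 0.25 to 0.45 kg, 105 mm tall; origin at the centre of the underside of its flat foot, z up along the handle. Steel foot 62 mm in diameter and 14 mm thick, neck 20 mm in diameter to 50 mm, black cylindrical handle 28 mm in diameter from 50 to 105 mm.
- pad: Round green rest pad for the press tool, fixed, 130 mm in diameter, 8 mm thick; origin at the centre of its underside, on the table.
- hasp (a joint): Angle of the steel hasp about its vertical pivot, rad: 0 = closed, across the plate and home under the catch; grows as it swings open towards the container's +y side (up to 1.9; starts at 1.1 to 1.7). It turns with slight friction (0.06 N m) and stays where it is left; a stop ends its swing at 0.
- hasp_knob (a point): Middle of the red knob on the end of the hasp, 130 mm from the pivot axis. The knob is an upright cylinder 16 mm in diameter, from 132 to 168 mm above the table; this point is 150 mm above it. The hasp's bar, 18 mm wide and 8 mm thick, lies at 124 to 132 mm. Closed, the knob is at x = -68 mm, y = 0 of the container.
- bowl: Steel bowl, bystander, 100 mm across, 45 mm high, loose; origin at the centre of its underside.
- spray: Blue bottle, bystander, 66 mm in diameter, 170 mm high, loose; origin at the centre of its underside.
- jar: Orange jar with white cap, bystander, 64 mm in diameter, 75 mm high, loose; origin at the centre of its underside.
Mind the look-alikes: they are no part of the job. What is meant by the pad is not brown, and is the larger of those in its own colour.

How it is judged:
By the outcome, as a careful person would: the job done as asked, in the order asked, and still so for the second after the job is handed in, with the robot touching nothing.
It also fails if it takes over 69 s, if anything falls off the work surface, if the arm or the gripper's body presses on something with over 40 N, if the wrist force passes 120 N, or if a joint passes its speed limit or range.

### The arm

A 6-joint arm with a two-finger parallel gripper is mounted at the origin on the work surface. World frame = base frame: x ahead of the robot, y to its left, z up, the work surface at z = 0. Lengths are in m, angles in rad, forces in N, time in s.
With the tool pointing down it reaches from about 0.3 to 0.775 m from the base axis. Payload 14.6 kg.
Tool frame: the origin (TCP) lies midway between the tips of the shut fingers; the grasp point (between the pads) lies 19 mm behind it (grasp_offset is the distance from the TCP to the grasp point, in m); z points along the fingers, y is the line along which they close (so a half turn about z gives the same grasp; the last joint's range is limited). The gripper opens to 94 mm and grips with 3 to 60 N. Pads are 16 mm wide; open, the fingers measure 119 mm over their backs; the gripper's body (75 mm by 177 mm) begins 78 mm behind the grasp point.
Start: joints at [-1.375, 0.3, 1.521, -0, 1.321, -0.067], TCP at [0.143, -0.531, 0.205] pointing down, gripper open.
Joint ranges: [-3.03, 3.03], [-0.79, 2.21], [0.23, 2.52], [-1.04, 4.18], [0, 3.07], [-2.55, 2.55]. Speed limits (rad/s): [2.22, 2.22, 2.57, 3.14, 3.14, 3.14].

### API

Orientations are given as [roll, pitch, yaw] about the fixed x, y, z axes, in that order (R = Rz(yaw) Ry(pitch) Rx(roll)).
In Python, from station import * gives the robot as it stands. The module is installed in compiled form; this text tells all that it offers.
- The arm moves only by the tool send_rows, never from a script. Its argument "rows" is a list of rows, each an object of numbers: "dx", "dy", "dz": the shift along the tool's x, y, z in mm; "roll": the turn about the tool's z in degrees; "jaw": the closure, from -1 (fully open) to 1 (shut). In form: [{"dx": .., "dy": .., "dz": .., "roll": .., "jaw": ..}, ...]. A call has 1 to 12 rows; each row shifts and turns the commanded pose from where the row before left it, along the tool's axes as they then stand; what a row does not reach is not made up. A row lasts 1/12 s, in which the tool goes at most 41.7 mm and 7.16 degrees, less where a joint would pass 70% of its speed; a pose out of reach is approached as far as the arm can. A call is refused whole if a number of a shift passes 41.7 or a number of a turn 7.16, either way. A call with a gripper value outside its range is refused whole. The fingers move at their own pace and stop on an object; "force" is the grip in N (left out, the last holds). Time passes only in rows, so rows that do not move let the fingers close. It gives the time, the measured TCP pose, the force, the opening and the grip force at its end, in the units of the state.
- get_obs(): the state, without advancing time (a new reading comes with each control period).
- camera(name): name is "scene" or "top" or "wrist"; returns a dict with "frame" (480x640x3 uint8, red, green, blue), "z_map" (480x640 float32, m along the optical axis (not along the pixel's ray), 0 where there is no reading), "camera_matrix" (3x3 intrinsics, pixels), "rvec" (rotation vector, rad) and "tvec" (3), from world to camera coordinates, as OpenCV has them. Camera axes: x right, y down, z forward; pixel columns grow to the right and rows downward; lengths in m; the calibration is good to about 2 mm. A picture is of the moment at which its call begins.
- hand_in(): hands the job in; it is judged then, once.
The state is a dict: "time_s": time; "qpos": joint angles; "joint_vel": joint speeds; "tau": joint torques, N m; "ee_pos": TCP position; "eef_rot": TCP orientation; "force": force on the tool from outside, world axes, zero at the start; "moment": the same for the moment, N m; "grip_width": finger opening in m; "grip_force": force on a finger pad.
Only numpy, scipy, OpenCV 4.12 (cv2) and the standard library are available. Lean on these libraries where they do the work, as an engineer would, in place of code of your own. Each camera call takes 0.05 s, during which the arm holds its last target. There are 200 camera calls.

## Working session

There is one attempt and no reset: what is moved stays moved. The work goes in short steps, Python scripts to look and compute and a tool call to move; the robot and the scene stay as the last step left them, time stands still between calls to the robot, and variables do not carry over. Pictures are saved under pics/ and viewed, at most 10 in all, crops included, and the job is handed in when it is done.

Besides the shell and the picture viewer there is one more tool, called after "Call:" as a command line: name --argument value ..., lists and objects as JSON in quotes. send_rows: Moves the arm, as the interface text tells. Its arguments: {"type":"object","properties":{"rows":{"type":"array"},"force":{"type":"number"}},"required":["rows"]}

```bash
mkdir -p pics; cat > h.py <<'E'
from station import *
import numpy as np, cv2
def cam(n):
    c=camera(n); R=cv2.Rodrigues(np.array(c['rvec'],float))[0]; c['R']=R; c['t']=np.array(c['tvec'],float).reshape(3); c['K']=np.array(c['camera_matrix'],float); return c
def save(c,f): cv2.imwrite(f,c['frame'][:,:,::-1])
def pts(c):
    v,u=np.mgrid[0:480,0:640]; z=c['z_map']; K=c['K']
    p=np.stack([(u-K[0,2])/K[0,0]*z,(v-K[1,2])/K[1,1]*z,z],-1)
    return (p-c['t'])@c['R']
def ray(c,u,v,h):
    d=np.linalg.inv(c['K'])@[u,v,1]; d=c['R'].T@d; o=-c['R'].T@c['t']
    return o+d*(h-o[2])/d[2]
E
python3 - <<'E'
from h import *
import pickle
for n in ('top','scene'):
    c=cam(n); save(c,f'pics/{n}1.png'); pickle.dump(c,open(n+'.pkl','wb')); print(n,-c['R'].T@c['t'])
o=get_obs(); print(o)
E
```

```text
top [0.4746214  0.01781116 1.14595437]
scene [1.48087026 0.34105279 0.72005809]
{'time_s': 0.1, 'qpos': array([-1.37456207e+00,  3.00386877e-01,  1.52154446e+00,  2.74223020e-05,
        1.32072730e+00, -6.66054499e-02]), 'joint_vel': array([-0.00082338, -0.00222733, -0.00150717,  0.00134901,  0.00028718,
       -0.00228877]), 'tau': array([ 9.00542891e-04, -5.32645583e+01, -3.53282940e+01,  7.09587545e-02,
        2.34971254e-02, -6.06190315e-05]), 'ee_pos': array([ 0.14285481, -0.53086151,  0.20494803]), 'eef_rot': array([-3.14053081e+00, -9.74506609e-05,  2.62832857e-01]), 'force': array([ 0.01042715, -0.22844299,  0.06838237]), 'moment': array([0.00753742, 0.02763026, 0.03397759]), 'grip_force': 0.0, 'grip_width': 0.09380838829640514}
```

View pics/top1.png

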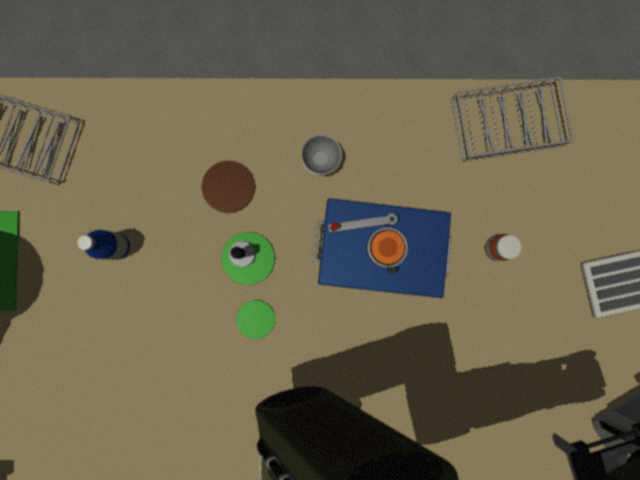

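View pics/scene1.png

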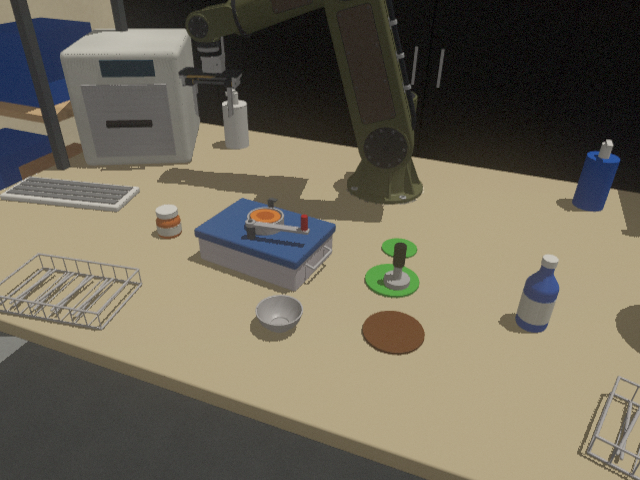

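The top view shows the tool (handle near (238,252)) on the larger green pad at (248,258). The collar and plate are at (388,247), the pivot at (392,218), the knob at (334,227) and the catch at (393,268). Next I'll measure these.

```bash
python3 - <<'E'
from h import *
import pickle
c=pickle.load(open('top.pkl','rb')); P=pts(c); f=c['frame'].astype(int); hsv=cv2.cvtColor(c['frame'],cv2.COLOR_RGB2HSV)
def comp(m,box):
    M=np.zeros(m.shape,bool); x0,y0,x1,y1=box; M[y0:y1,x0:x1]=m[y0:y1,x0:x1]; return M
H,S,V=hsv[...,0],hsv[...,1],hsv[...,2]
def show(n,M,h):
    v,u=np.nonzero(M); pts_=np.stack([u,v],1).astype(np.float32)
    (cx,cy),r=cv2.minEnclosingCircle(pts_)
    a=ray(c,cx,cy,h); b=ray(c,cx+r,cy,h); print(n,len(u),(cx,cy,r),'ray',a.round(4),'r',abs(b-a).max().round(4),'medpts',np.median(P[M],0).round(4))
show('pad',comp((H>45)&(H<75)&(S>120),(205,225,290,290)),.008)
show('plate',comp((H>3)&(H<22)&(S>180),(360,220,415,275)),.115)
show('knob',comp(((H<8)|(H>172))&(S>130),(322,215,345,238)),.168)
show('lid',comp((H>100)&(H<125)&(S>120),(310,190,460,305)),.09)
M=comp((H>100)&(H<125)&(S>120),(310,190,460,305))
v,u=np.nonzero(M); rc=cv2.minAreaRect(np.stack([u,v],1).astype(np.float32)); print(rc)
for q in cv2.boxPoints(rc): print(ray(c,*q,.09).round(4))
print('lidctr',ray(c,*rc[0],.09))
# handle top by depth
m=comp((P[...,2]>.095)&(c['z_map']>0),(215,225,270,290)); print('handle',m.sum(),np.median(P[m],0),P[m].min(0),P[m].max(0))
v,u=np.nonzero(m); print(u.mean(),v.mean())
# steel foot: 
m=comp((P[...,2]>.014)&(P[...,2]<.03),(215,225,270,290)); show('foot',m,.022)
m=comp((P[...,2]>.113)&(P[...,2]<.127)&~((H>3)&(H<22)&(S>180)),(362,222,414,274)); show('rim',m,.12)
m=comp((H>3)&(H<22)&(S>180),(360,220,415,275)); Q=P[m]; A=np.c_[Q[:,:2]-Q[:,:2].mean(0),np.ones(len(Q))]; print('plane',np.linalg.lstsq(A,Q[:,2],rcond=None)[0], len(Q))
# pivot
m=comp((P[...,2]>.122)&(P[...,2]<.16),(322,205,405,240)); v,u=np.nonzero(m); print('hasp',u.min(),u.max(),v.min(),v.max(),cv2.minAreaRect(np.stack([u,v],1).astype(np.float32)))
cv2.imwrite('pics/crop.png',cv2.resize(c['frame'][190:310,210:460,::-1],None,fx=3.2,fy=3.2,interpolation=cv2.INTER_CUBIC))
E
```

```text
pad 1608 (247.72923278808594, 258.0386962890625, 26.674732208251953) ray [0.4991 0.1548 0.008 ] r 0.0648 medpts [0.489  0.1421 0.0079]
plate 842 (387.1071472167969, 247.0, 16.466861724853516) ray [ 0.5184 -0.1678  0.115 ] r 0.037 medpts [ 0.5182 -0.1669  0.12  ]
knob 41 (334.0, 226.0, 3.6056511402130127) ray [ 0.5616 -0.0462  0.168 ] r 0.0076 medpts [ 0.5616 -0.0463  0.1681]
lid 8249 (384.8091125488281, 247.7290496826172, 74.19808197021484) ray [ 0.5178 -0.167   0.09  ] r 0.1713 medpts [ 0.5069 -0.1702  0.0897]
((384.6524658203125, 247.62803649902344), (124.45634460449219, 84.59056091308594), 6.340191841125488)
[ 0.4398 -0.0137  0.09  ]
[ 0.6314 -0.0371  0.09  ]
[ 0.5978 -0.3224  0.09  ]
[ 0.4054 -0.2954  0.09  ]
lidctr [ 0.51806072 -0.16661947  0.09      ]
handle 131 [0.51024579 0.16790458 0.11212822] [0.49712623 0.15473891 0.09586385] [0.52167682 0.18147052 0.11945509]
236.206106870229 252.4885496183206
foot 374 (247.5, 255.0, 21.148386001586914) ray [0.5061 0.1537 0.022 ] r 0.0508 medpts [0.5061 0.1617 0.0217]
rim 317 (380.5122985839844, 248.81886291503906, 26.77125358581543) ray [ 0.5143 -0.1521  0.12  ] r 0.0598 medpts [ 0.5163 -0.1674  0.1193]
plane [-0.08560614  0.58557431  0.12108533] 842
hasp 328 404 214 239 ((366.0, 226.5), (76.0, 25.0), 0.0)
```

View pics/crop.png

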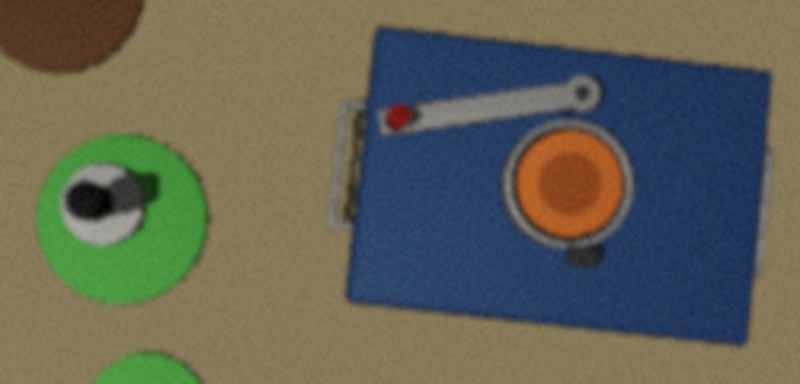

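```bash
cat >> h.py <<'E'
from scipy.spatial.transform import Rotation as Ro
def to(*p):
    o=get_obs(); R=Ro.from_euler('xyz',o['eef_rot']).as_matrix()
    print('to',p,'-> d',(R.T@(np.array(p)-o['ee_pos'])*1000).round(1),'now',o['ee_pos'].round(4),'t',round(o['time_s'],2))
E
python3 - <<'E'
from h import *
import pickle
c=pickle.load(open('top.pkl','rb'))
for n,a in dict(foot=(242.2,253.8,.022),handle=(237.2,252.5,.113),rim=(567/3.2+210,184/3.2+190,.12),pivot=(583/3.2+210,93/3.2+190,.132),catch=(585/3.2+210,255/3.2+190,.14)).items(): print(n,ray(c,*a).round(4))
to(.40,.12,.28)
E
```

```text
foot [0.5091 0.1664 0.022 ]
handle [0.5093 0.1654 0.113 ]
rim [ 0.5171 -0.167   0.12  ]
pivot [ 0.5792 -0.1772  0.132 ]
catch [ 0.4679 -0.1748  0.14  ]
to (0.4, 0.12, 0.28) -> d [ 417.4 -561.8  -74.4] now [ 0.1429 -0.5309  0.2049] t 0.1
```

Call:
send_rows --rows '[{"dx": 10,"dy": -14,"dz": -10,"jaw": -1},{"dx": 20,"dy": -28,"dz": -10},{"dx": 20,"dy": -28,"dz": -10},{"dx": 20,"dy": -28,"dz": -10},{"dx": 20,"dy": -28,"dz": -10},{"dx": 20,"dy": -28,"dz": -10},{"dx": 20,"dy": -28,"dz": -10},{"dx": 20,"dy": -28,"dz": 0},{"dx": 20,"dy": -28,"dz": 0},{"dx": 20,"dy": -28,"dz": 0},{"dx": 20,"dy": -28,"dz": 0},{"dx": 20,"dy": -28,"dz": 0}]'

```text
invalid input at $.rows[0]: expected keys dx, dy, dz, roll, jaw
```

Call:
send_rows --rows '[{"dx": 20,"dy": -28},{"dx": 20,"dy": -28},{"dx": 20,"dy": -28},{"dx": 20,"dy": -28},{"dx": 20,"dy": -28},{"dx": 20,"dy": -28},{"dx": 20,"dy": -28},{"dx": 20,"dy": -28},{"dx": 20,"dy": -28},{"dx": 0,"dy": 0}]'

```text
invalid input at $.rows[0]: expected keys dx, dy, dz, roll, jaw
```

```bash
python3 - <<'E'
from h import *
c=cam('wrist'); save(c,'pics/w1.png'); P=pts(c); np.save('w1P.npy',P)
o=get_obs(); print(o['qpos'].round(3),o['eef_rot'].round(3))
to(.509,.166,.067)
m=(P[...,2]>.10)&(P[...,2]<.125)&(c['z_map']>.05)&(np.hypot(P[...,0]-.509,P[...,1]-.166)<.05); print('handle',m.sum(),P[m].min(0),P[m].max(0),np.median(P[m],0))
m=(P[...,2]>.014)&(P[...,2]<.027)&(np.hypot(P[...,0]-.509,P[...,1]-.166)<.05); print('foot',m.sum(),P[m].min(0),P[m].max(0))
E
```

```text
[-1.375  0.3    1.521 -0.     1.321 -0.067] [-3.141 -0.     0.263]
to (0.509, 0.166, 0.067) -> d [ 534.6 -577.8  138.6] now [ 0.1428 -0.5309  0.205 ] t 0.15Traceback (most recent call last):
  File "<stdin>", line 5, in <module>
    return umr_minimum(a, axis, None, out, keepdims, initial, where)
ValueError: zero-size array to reduction operation minimum which has no identity
```

View pics/w1.png

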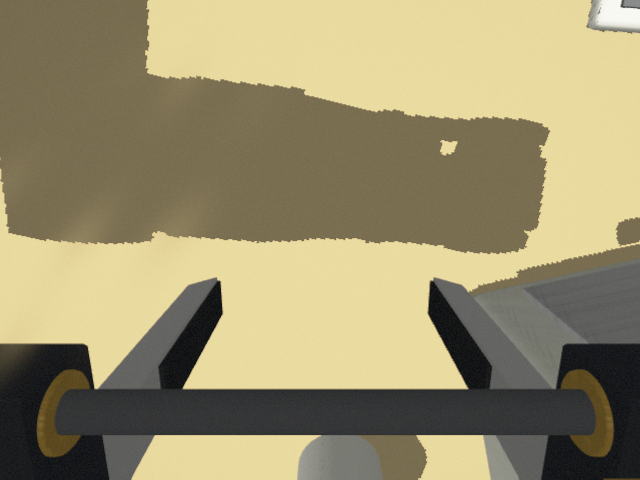

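The rows were refused because every key is needed. The arm hasn't moved, and the picture shows only bare table. Sending again with all keys.

Call:
send_rows --rows '[{"dx": 10,"dy": -14,"dz": -10,"roll": 0,"jaw": -1},{"dx": 20,"dy": -28,"dz": -10,"roll": 0,"jaw": -1},{"dx": 20,"dy": -28,"dz": -10,"roll": 0,"jaw": -1},{"dx": 20,"dy": -28,"dz": -10,"roll": 0,"jaw": -1},{"dx": 20,"dy": -28,"dz": -10,"roll": 0,"jaw": -1},{"dx": 20,"dy": -28,"dz": -10,"roll": 0,"jaw": -1},{"dx": 20,"dy": -28,"dz": -10,"roll": 0,"jaw": -1},{"dx": 20,"dy": -28,"dz": 0,"roll": 0,"jaw": -1},{"dx": 20,"dy": -28,"dz": 0,"roll": 0,"jaw": -1},{"dx": 20,"dy": -28,"dz": 0,"roll": 0,"jaw": -1},{"dx": 20,"dy": -28,"dz": 0,"roll": 0,"jaw": -1},{"dx": 20,"dy": -28,"dz": 0,"roll": 0,"jaw": -1}]'

```text
time_s: 1.15
ee_pos: [0.2813, -0.1588, 0.2755]
eef_rot: [3.141, -0.0, 0.262]
force: [1.1, -0.7, -0.4]
grip_width: 0.094
grip_force: 0.0
```

Call:
send_rows --rows '[{"dx": 20,"dy": -28,"dz": 0,"roll": 0,"jaw": -1},{"dx": 20,"dy": -28,"dz": 0,"roll": 0,"jaw": -1},{"dx": 20,"dy": -28,"dz": 0,"roll": 0,"jaw": -1},{"dx": 20,"dy": -28,"dz": 0,"roll": 0,"jaw": -1},{"dx": 20,"dy": -28,"dz": 0,"roll": 0,"jaw": -1},{"dx": 20,"dy": -28,"dz": 0,"roll": 0,"jaw": -1},{"dx": 20,"dy": -28,"dz": 0,"roll": 0,"jaw": -1},{"dx": 20,"dy": -28,"dz": 0,"roll": 0,"jaw": -1},{"dx": 20,"dy": -14,"dz": 0,"roll": 0,"jaw": -1},{"dx": 0,"dy": 0,"dz": 0,"roll": 0,"jaw": -1}]'

```text
time_s: 1.98
ee_pos: [0.3944, 0.1189, 0.2748]
eef_rot: [-3.141, 0.001, 0.266]
force: [0.3, -0.9, -0.5]
grip_width: 0.0943
grip_force: 0.0
```

```bash
python3 - <<'E'
from h import *
c=cam('wrist'); save(c,'pics/w2.png'); P=pts(c)
o=get_obs(); print(o['qpos'].round(3),o['eef_rot'].round(3))
to(.509,.166,.067)
for n,a,b in (('handle',.10,.125),('foot',.014,.027)):
  m=(P[...,2]>a)&(P[...,2]<b)&(c['z_map']>.05)&(np.hypot(P[...,0]-.509,P[...,1]-.166)<.05)
  if m.sum(): print(n,m.sum(),P[m].min(0),P[m].max(0),np.median(P[m],0))
E
```

```text
[ 0.201 -0.068  1.77   0.     1.441  1.506] [-3.141e+00  2.000e-03  2.650e-01]
to (0.509, 0.166, 0.067) -> d [124.5 -16.6 207.6] now [0.3935 0.1174 0.2748] t 2.03
handle 1172 [0.49650106 0.15474394 0.10000681] [0.52395887 0.1821673  0.11578584] [0.50966736 0.16823966 0.11279275]
foot 2179 [0.47949619 0.13795401 0.01561912] [0.54100368 0.19938773 0.02447879] [0.50179657 0.16066709 0.02200675]
```

View pics/w2.png

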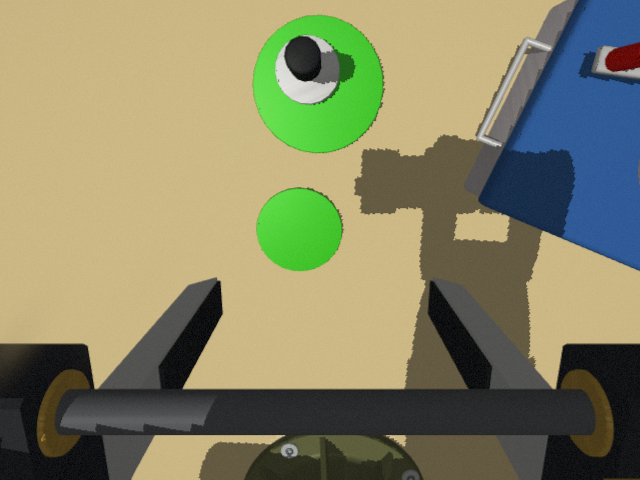

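The wrist view shows the tool upright on the larger green pad. Both handle and foot centre at (0.510, 0.1687). Descending to grasp.

Call:
send_rows --rows '[{"dx": 21,"dy": -3.1,"dz": 15,"roll": 0,"jaw": -1},{"dx": 21,"dy": -3.1,"dz": 15,"roll": 0,"jaw": -1},{"dx": 21,"dy": -3.1,"dz": 15,"roll": 0,"jaw": -1},{"dx": 21,"dy": -3.1,"dz": 15,"roll": 0,"jaw": -1},{"dx": 21,"dy": -3.1,"dz": 15,"roll": 0,"jaw": -1},{"dx": 21,"dy": -3.1,"dz": 15,"roll": 0,"jaw": -1},{"dx": 0,"dy": 0,"dz": 0,"roll": 0,"jaw": -1}]'

```text
time_s: 2.62
ee_pos: [0.5108, 0.1662, 0.1821]
eef_rot: [-3.142, 0.005, 0.262]
force: [-1.4, 0.1, -0.8]
grip_width: 0.0942
grip_force: 0.0
```

```bash
python3 - <<'E'
from h import *
to(.5102,.1686,.07)
E
```

```text
to (0.5102, 0.1686, 0.07) -> d [  0.5  -2.4 112.1] now [0.5108 0.1662 0.1821] t 2.62
```

Call:
send_rows --rows '[{"dx": 0,"dy": -1,"dz": 20,"roll": 0,"jaw": -1},{"dx": 0,"dy": -1,"dz": 30,"roll": 0,"jaw": -1},{"dx": 0,"dy": 0,"dz": 30,"roll": 0,"jaw": -1},{"dx": 0,"dy": 0,"dz": 20,"roll": 0,"jaw": -1},{"dx": 0,"dy": 0,"dz": 12,"roll": 0,"jaw": -1},{"dx": 0,"dy": 0,"dz": 0,"roll": 0,"jaw": -1},{"dx": 0,"dy": 0,"dz": 0,"roll": 0,"jaw": -1}]'

```text
time_s: 3.2
ee_pos: [0.5094, 0.168, 0.0741]
eef_rot: [3.142, 0.0, 0.262]
force: [0.4, -0.7, 0.2]
grip_width: 0.0943
grip_force: 0.0
```

Call:
send_rows --rows '[{"dx": 0,"dy": 0,"dz": 0,"roll": 0,"jaw": 1},{"dx": 0,"dy": 0,"dz": 0,"roll": 0,"jaw": 1},{"dx": 0,"dy": 0,"dz": 0,"roll": 0,"jaw": 1},{"dx": 0,"dy": 0,"dz": 0,"roll": 0,"jaw": 1},{"dx": 0,"dy": 0,"dz": 0,"roll": 0,"jaw": 1},{"dx": 0,"dy": 0,"dz": 0,"roll": 0,"jaw": 1},{"dx": 0,"dy": 0,"dz": 0,"roll": 0,"jaw": 1},{"dx": 0,"dy": 0,"dz": 0,"roll": 0,"jaw": 1},{"dx": 0,"dy": 0,"dz": 0,"roll": 0,"jaw": 1},{"dx": 0,"dy": 0,"dz": 0,"roll": 0,"jaw": 1}]' --force 55

```text
time_s: 4.03
ee_pos: [0.5096, 0.1688, 0.0734]
eef_rot: [3.142, 0.0, 0.263]
force: [0.0, 0.3, 0.7]
grip_width: 0.0306
grip_force: 0.0
```

Call:
send_rows --rows '[{"dx": 0,"dy": 0,"dz": 0,"roll": 0,"jaw": 1},{"dx": 0,"dy": 0,"dz": 0,"roll": 0,"jaw": 1},{"dx": 0,"dy": 0,"dz": 0,"roll": 0,"jaw": 1},{"dx": 0,"dy": 0,"dz": 0,"roll": 0,"jaw": 1}]'

```text
time_s: 4.37
ee_pos: [0.5096, 0.1688, 0.0734]
eef_rot: [3.142, 0.0, 0.263]
force: [-0.2, 0.0, -1.8]
grip_width: 0.0271
grip_force: 55.0
```

Call:
send_rows --rows '[{"dx": 0,"dy": 0,"dz": -10,"roll": 0,"jaw": 1},{"dx": 0,"dy": 0,"dz": -25,"roll": 0,"jaw": 1},{"dx": 0,"dy": 0,"dz": -30,"roll": 0,"jaw": 1},{"dx": 0,"dy": 0,"dz": -30,"roll": 0,"jaw": 1},{"dx": 0,"dy": 0,"dz": -30,"roll": 0,"jaw": 1},{"dx": 0,"dy": 0,"dz": -20,"roll": 0,"jaw": 1},{"dx": 0,"dy": 0,"dz": -10,"roll": 0,"jaw": 1},{"dx": 0,"dy": 0,"dz": 0,"roll": 0,"jaw": 1},{"dx": 0,"dy": 0,"dz": 0,"roll": 0,"jaw": 1}]'

```text
time_s: 5.12
ee_pos: [0.5093, 0.1688, 0.2278]
eef_rot: [-3.142, 0.001, 0.263]
force: [-0.4, -1.0, -4.1]
grip_width: 0.0276
grip_force: 55.0
```

```bash
python3 - <<'E'
from h import *
o=get_obs(); print({k:np.round(o[k],3) for k in ('force','moment','grip_width','grip_force','eef_rot')})
to(.518,-.167,.23)
E
```

```text
{'force': array([-0.45 , -0.951, -4.069]), 'moment': array([ 0.004,  0.041, -0.017]), 'grip_width': np.float64(0.028), 'grip_force': np.float64(54.973), 'eef_rot': array([-3.142e+00,  1.000e-03,  2.630e-01])}
to (0.518, -0.167, 0.23) -> d [-78.9 326.5  -2.2] now [0.5093 0.1688 0.2278] t 5.12
```

Call:
send_rows --rows '[{"dx": -8,"dy": 14,"dz": -10,"roll": 0,"jaw": 1},{"dx": -16,"dy": 26,"dz": -10,"roll": 0,"jaw": 1},{"dx": -16,"dy": 26,"dz": -10,"roll": 0,"jaw": 1},{"dx": -16,"dy": 26,"dz": 0,"roll": 0,"jaw": 1},{"dx": -16,"dy": 26,"dz": 0,"roll": 0,"jaw": 1},{"dx": -16,"dy": 26,"dz": 0,"roll": 0,"jaw": 1},{"dx": -16,"dy": 26,"dz": 0,"roll": 0,"jaw": 1},{"dx": -16,"dy": 26,"dz": 0,"roll": 0,"jaw": 1},{"dx": -16,"dy": 26,"dz": 0,"roll": 0,"jaw": 1},{"dx": -16,"dy": 26,"dz": 0,"roll": 0,"jaw": 1},{"dx": -16,"dy": 26,"dz": 0,"roll": 0,"jaw": 1},{"dx": -16,"dy": 26,"dz": 0,"roll": 0,"jaw": 1}]'

```text
time_s: 6.12
ee_pos: [0.4087, -0.1698, 0.2567]
eef_rot: [-3.14, 0.002, 0.263]
force: [0.9, 0.8, -1.9]
grip_width: 0.0276
grip_force: 55.0
```

Call:
send_rows --rows '[{"dx": -15,"dy": 24,"dz": 0,"roll": 0,"jaw": 1},{"dx": -6,"dy": 8,"dz": 0,"roll": 0,"jaw": 1},{"dx": 0,"dy": 0,"dz": 0,"roll": 0,"jaw": 1},{"dx": 0,"dy": 0,"dz": 0,"roll": 0,"jaw": 1}]'

```text
time_s: 6.45
ee_pos: [0.3977, -0.2047, 0.2574]
eef_rot: [-3.14, 0.001, 0.262]
force: [-0.7, 1.1, -3.2]
grip_width: 0.0271
grip_force: 55.0
```

```bash
python3 - <<'E'
from h import *
c=cam('wrist'); save(c,'pics/w3.png'); P=pts(c); hsv=cv2.cvtColor(c['frame'],cv2.COLOR_RGB2HSV); H,S=hsv[...,0],hsv[...,1]
m=(H>3)&(H<22)&(S>150)&(P[...,2]>.095)&(P[...,2]<.135)&(np.hypot(P[...,0]-.518,P[...,1]+.167)<.05)
Q=P[m]; print('plate',m.sum(),Q.min(0),Q.max(0)); A=np.c_[Q[:,:2]-Q[:,:2].mean(0),np.ones(len(Q))]; print(np.linalg.lstsq(A,Q[:,2],rcond=None)[0])
r=(P[...,2]>.116)&(P[...,2]<.122)&~((H>3)&(H<22)&(S>110))&(np.hypot(P[...,0]-.518,P[...,1]+.167)<.047)&(np.hypot(P[...,0]-.518,P[...,1]+.167)>.035)
Q=P[r]; print('rim',r.sum(),Q.min(0),Q.max(0)); x=np.linalg.lstsq(np.c_[2*Q[:,:2],np.ones(len(Q))],(Q[:,:2]**2).sum(1),rcond=None)[0]; print('centre',x[:2],'r',np.sqrt(x[2]+x[:2]@x[:2]))
to(.518,-.167,.2)
E
```

```text
plate 3641 [ 0.48224564 -0.20469004  0.09731802] [ 0.55459264 -0.13095187  0.12419536]
[ 0.05861777 -0.01181024  0.12043767]
rim 2521 [ 0.47395622 -0.21248678  0.11600353] [ 0.55514616 -0.12322478  0.12197937]
centre [ 0.51819452 -0.16746918] r 0.04131531881512485
to (0.518, -0.167, 0.2) -> d [125.6  -4.7  57.5] now [ 0.398  -0.2042  0.2576] t 6.5
```

View pics/w3.png

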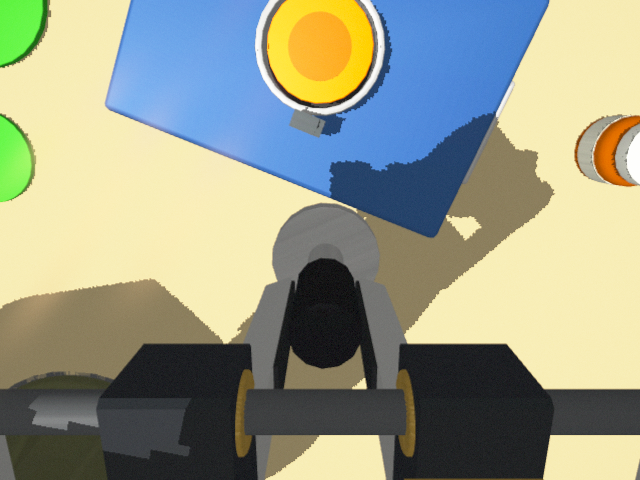

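The wrist view shows the collar at (320,45), centre measured (0.518, -0.1675). The plate is about 3.5° cocked near rim height, and the tool is held upright. Moving above it.

Call:
send_rows --rows '[{"dx": 10,"dy": 0,"dz": 0,"roll": 0,"jaw": 1},{"dx": 23,"dy": -1,"dz": 0,"roll": 0,"jaw": 1},{"dx": 23,"dy": -1,"dz": 0,"roll": 0,"jaw": 1},{"dx": 23,"dy": -1,"dz": 5,"roll": 0,"jaw": 1},{"dx": 23,"dy": -1,"dz": 10,"roll": 0,"jaw": 1},{"dx": 23.5,"dy": -0.2,"dz": 15,"roll": 0,"jaw": 1},{"dx": 0,"dy": 0,"dz": 17,"roll": 0,"jaw": 1},{"dx": 0,"dy": 0,"dz": 8,"roll": 0,"jaw": 1},{"dx": 0,"dy": 0,"dz": 0,"roll": 0,"jaw": 1},{"dx": 0,"dy": 0,"dz": 0,"roll": 0,"jaw": 1},{"dx": 0,"dy": 0,"dz": 0,"roll": 0,"jaw": 1}]'

```text
time_s: 7.42
ee_pos: [0.5183, -0.1684, 0.2047]
eef_rot: [3.141, -0.001, 0.263]
force: [-0.1, 0.4, -2.4]
grip_width: 0.0274
grip_force: 55.0
```

```bash
python3 - <<'E'
from h import *
to(.5178,-.1675,.19)
o=get_obs(); print(o['force'],o['moment'],o['eef_rot'])
E
```

```text
to (0.5178, -0.1675, 0.19) -> d [-0.3 -1.  14.7] now [ 0.5183 -0.1684  0.2047] t 7.42
[-0.08018808  0.409009   -2.44091318] [-0.0075182   0.02165327  0.01792786] [ 3.14059694e+00 -1.35741410e-03  2.62777186e-01]
```

Call:
send_rows --rows '[{"dx": 0,"dy": -1,"dz": 2,"roll": 0,"jaw": 1},{"dx": 0,"dy": 0,"dz": 2,"roll": 0,"jaw": 1},{"dx": 0,"dy": 0,"dz": 2,"roll": 0,"jaw": 1},{"dx": 0,"dy": 0,"dz": 2,"roll": 0,"jaw": 1},{"dx": 0,"dy": 0,"dz": 2,"roll": 0,"jaw": 1},{"dx": 0,"dy": 0,"dz": 2,"roll": 0,"jaw": 1},{"dx": 0,"dy": 0,"dz": 1,"roll": 0,"jaw": 1},{"dx": 0,"dy": 0,"dz": 1,"roll": 0,"jaw": 1},{"dx": 0,"dy": 0,"dz": 1,"roll": 0,"jaw": 1},{"dx": 0,"dy": 0,"dz": 1,"roll": 0,"jaw": 1},{"dx": 0,"dy": 0,"dz": 1,"roll": 0,"jaw": 1}]'

```text
time_s: 8.33
ee_pos: [0.5179, -0.1675, 0.1865]
eef_rot: [3.141, -0.0, 0.263]
force: [0.2, 0.8, 0.1]
grip_width: 0.027
grip_force: 55.0
```

Call:
send_rows --rows '[{"dx": 0,"dy": 0,"dz": 1,"roll": 0,"jaw": 1},{"dx": 0,"dy": 0,"dz": 1,"roll": 0,"jaw": 1},{"dx": 0,"dy": 0,"dz": 1,"roll": 0,"jaw": 1},{"dx": 0,"dy": 0,"dz": 1,"roll": 0,"jaw": 1}]'

```text
time_s: 8.67
ee_pos: [0.5179, -0.1675, 0.1828]
eef_rot: [3.141, -0.001, 0.263]
force: [-0.8, 0.4, 3.3]
grip_width: 0.0276
grip_force: 55.0
```

Call:
send_rows --rows '[{"dx": 0,"dy": 0,"dz": 1,"roll": 0,"jaw": 1},{"dx": 0,"dy": 0,"dz": 1,"roll": 0,"jaw": 1},{"dx": 0,"dy": 0,"dz": 1,"roll": 0,"jaw": 1},{"dx": 0,"dy": 0,"dz": 1,"roll": 0,"jaw": 1}]'

```text
time_s: 9.0
ee_pos: [0.5179, -0.1675, 0.1785]
eef_rot: [3.141, -0.0, 0.263]
force: [0.3, 0.2, 2.9]
grip_width: 0.0275
grip_force: 55.0
```

Call:
send_rows --rows '[{"dx": 0,"dy": 0,"dz": 1,"roll": 0,"jaw": 1},{"dx": 0,"dy": 0,"dz": 1,"roll": 0,"jaw": 1},{"dx": 0,"dy": 0,"dz": 1,"roll": 0,"jaw": 1}]'

```text
time_s: 9.25
ee_pos: [0.5178, -0.1675, 0.1754]
eef_rot: [3.141, -0.0, 0.263]
force: [-0.7, 0.3, 3.3]
grip_width: 0.0273
grip_force: 55.0
```

Call:
send_rows --rows '[{"dx": 0,"dy": 0,"dz": 0.5,"roll": 0,"jaw": 1},{"dx": 0,"dy": 0,"dz": 0.5,"roll": 0,"jaw": 1},{"dx": 0,"dy": 0,"dz": 0.5,"roll": 0,"jaw": 1}]'

```text
time_s: 9.5
ee_pos: [0.5178, -0.1675, 0.174]
eef_rot: [3.141, -0.0, 0.263]
force: [-0.1, -0.8, 3.6]
grip_width: 0.0274
grip_force: 55.0
```

Call:
send_rows --rows '[{"dx": 0,"dy": 0,"dz": 0.5,"roll": 0,"jaw": 1},{"dx": 0,"dy": 0,"dz": 0.5,"roll": 0,"jaw": 1}]'

```text
time_s: 9.67
ee_pos: [0.5178, -0.1675, 0.173]
eef_rot: [3.141, -0.0, 0.263]
force: [0.6, -0.1, 3.7]
grip_width: 0.0272
grip_force: 55.0
```

Call:
send_rows --rows '[{"dx": 0,"dy": 0,"dz": 0.5,"roll": 0,"jaw": 1},{"dx": 0,"dy": 0,"dz": 0.5,"roll": 0,"jaw": 1}]'

```text
time_s: 9.83
ee_pos: [0.518, -0.1675, 0.1725]
eef_rot: [3.141, -0.001, 0.263]
force: [-2.1, 1.1, 12.3]
grip_width: 0.0271
grip_force: 55.0
```

Call:
send_rows --rows '[{"dx": 0,"dy": 0,"dz": 0,"roll": 0,"jaw": 1}]'

```text
time_s: 9.92
ee_pos: [0.5179, -0.1675, 0.1725]
eef_rot: [3.141, -0.001, 0.263]
force: [-0.2, -0.0, 8.2]
grip_width: 0.0271
grip_force: 55.0
```

Call:
send_rows --rows '[{"dx": 0,"dy": 0,"dz": 0.1,"roll": 0,"jaw": 1}]'

```text
time_s: 10.0
ee_pos: [0.518, -0.1675, 0.1725]
eef_rot: [3.141, -0.001, 0.263]
force: [-1.5, 0.9, 10.3]
grip_width: 0.0272
grip_force: 55.0
```

Call:
send_rows --rows '[{"dx": 0,"dy": 0,"dz": 0.2,"roll": 0,"jaw": 1},{"dx": 0,"dy": 0,"dz": 0,"roll": 0,"jaw": 1}]'

```text
time_s: 10.17
ee_pos: [0.518, -0.1675, 0.1725]
eef_rot: [3.141, -0.001, 0.263]
force: [-3.1, 0.9, 10.7]
grip_width: 0.0274
grip_force: 55.0
```

Call:
send_rows --rows '[{"dx": 0,"dy": 0,"dz": 0,"roll": 0,"jaw": 1}]'

```text
time_s: 10.25
ee_pos: [0.518, -0.1675, 0.1725]
eef_rot: [3.141, -0.001, 0.263]
force: [-2.5, 0.8, 10.6]
grip_width: 0.0275
grip_force: 55.0
```

Call:
send_rows --rows '[{"dx": 0,"dy": 0,"dz": 0.3,"roll": 0,"jaw": 1},{"dx": 0,"dy": 0,"dz": 0,"roll": 0,"jaw": 1}]'

```text
time_s: 10.42
ee_pos: [0.518, -0.1675, 0.1724]
eef_rot: [3.141, -0.001, 0.263]
force: [-2.1, 1.9, 13.0]
grip_width: 0.0277
grip_force: 55.0
```

Call:
send_rows --rows '[{"dx": 0,"dy": 0,"dz": 0.2,"roll": 0,"jaw": 1},{"dx": 0,"dy": 0,"dz": 0,"roll": 0,"jaw": 1}]'

```text
time_s: 10.58
ee_pos: [0.5181, -0.1675, 0.1724]
eef_rot: [3.141, -0.001, 0.263]
force: [-2.3, 2.2, 14.5]
grip_width: 0.0271
grip_force: 55.0
```

Call:
send_rows --rows '[{"dx": 0,"dy": 0,"dz": 0.2,"roll": 0,"jaw": 1},{"dx": 0,"dy": 0,"dz": 0,"roll": 0,"jaw": 1},{"dx": 0,"dy": 0,"dz": 0,"roll": 0,"jaw": 1},{"dx": 0,"dy": 0,"dz": 0,"roll": 0,"jaw": 1},{"dx": 0,"dy": 0,"dz": 0,"roll": 0,"jaw": 1},{"dx": 0,"dy": 0,"dz": 0,"roll": 0,"jaw": 1}]'

```text
time_s: 11.08
ee_pos: [0.5181, -0.1675, 0.1724]
eef_rot: [3.141, -0.002, 0.263]
force: [-2.8, 1.0, 15.0]
grip_width: 0.0276
grip_force: 55.0
```

Call:
send_rows --rows '[{"dx": 0,"dy": 0,"dz": 0,"roll": 0,"jaw": 1},{"dx": 0,"dy": 0,"dz": 0,"roll": 0,"jaw": 1},{"dx": 0,"dy": 0,"dz": 0,"roll": 0,"jaw": 1},{"dx": 0,"dy": 0,"dz": 0,"roll": 0,"jaw": 1},{"dx": 0,"dy": 0,"dz": 0,"roll": 0,"jaw": 1},{"dx": 0,"dy": 0,"dz": 0,"roll": 0,"jaw": 1},{"dx": 0,"dy": 0,"dz": 0,"roll": 0,"jaw": 1},{"dx": 0,"dy": 0,"dz": 0,"roll": 0,"jaw": 1},{"dx": 0,"dy": 0,"dz": 0,"roll": 0,"jaw": 1}]'

```text
time_s: 11.83
ee_pos: [0.5181, -0.1675, 0.1724]
eef_rot: [3.141, -0.002, 0.263]
force: [-3.4, 1.2, 16.6]
grip_width: 0.0272
grip_force: 55.0
```

Call:
send_rows --rows '[{"dx": 0,"dy": 0,"dz": -1,"roll": 0,"jaw": 1},{"dx": 0,"dy": 0,"dz": -2,"roll": 0,"jaw": 1},{"dx": 0,"dy": 0,"dz": -5,"roll": 0,"jaw": 1},{"dx": 0,"dy": 0,"dz": -12,"roll": 0,"jaw": 1},{"dx": 0,"dy": 0,"dz": -20,"roll": 0,"jaw": 1},{"dx": 0,"dy": 0,"dz": -25,"roll": 0,"jaw": 1},{"dx": 0,"dy": 0,"dz": -15,"roll": 0,"jaw": 1},{"dx": 0,"dy": 0,"dz": -5,"roll": 0,"jaw": 1},{"dx": 0,"dy": 0,"dz": 0,"roll": 0,"jaw": 1}]'

```text
time_s: 12.58
ee_pos: [0.5179, -0.1675, 0.2565]
eef_rot: [3.141, -0.001, 0.263]
force: [1.6, -0.4, -2.6]
grip_width: 0.0273
grip_force: 55.0
```

```bash
python3 - <<'E'
from h import *
to(.402,-.198,.257)
E
```

```text
to (0.402, -0.198, 0.257) -> d [-119.8   -0.6   -0.6] now [ 0.5179 -0.1675  0.2565] t 12.58
```

Now back off to check the plate with the wrist camera.

Call:
send_rows --rows '[{"dx": -15,"dy": 0,"dz": 0,"roll": 0,"jaw": 1},{"dx": -30,"dy": 0,"dz": 0,"roll": 0,"jaw": 1},{"dx": -30,"dy": 0,"dz": 0,"roll": 0,"jaw": 1},{"dx": -30,"dy": 0,"dz": 0,"roll": 0,"jaw": 1},{"dx": -15,"dy": 0,"dz": 0,"roll": 0,"jaw": 1},{"dx": 0,"dy": 0,"dz": 0,"roll": 0,"jaw": 1},{"dx": 0,"dy": 0,"dz": 0,"roll": 0,"jaw": 1}]'

```text
time_s: 13.17
ee_pos: [0.4014, -0.1986, 0.2551]
eef_rot: [-3.141, 0.001, 0.262]
force: [0.9, -0.6, -3.0]
grip_width: 0.0272
grip_force: 55.0
```

```bash
python3 - <<'E'
from h import *
c=cam('wrist'); save(c,'pics/w4.png'); P=pts(c); hsv=cv2.cvtColor(c['frame'],cv2.COLOR_RGB2HSV); H,S=hsv[...,0],hsv[...,1]
m=(H>3)&(H<25)&(S>150)&(P[...,2]>.095)&(P[...,2]<.125)&(np.hypot(P[...,0]-.518,P[...,1]+.167)<.034)
Q=P[m]
for i in range(3):
    A=np.c_[Q[:,:2]-[.518,-.167],np.ones(len(Q))]; s=np.linalg.lstsq(A,Q[:,2],rcond=None)[0]; e=Q[:,2]-A@s; print(len(Q),s,e.std()); Q=Q[abs(e)<2*e.std()]
r=np.hypot(P[...,0]-.518,P[...,1]+.167); R=(r<.044)&(r>.041)&(P[...,2]>.11); print('rim z',np.median(P[R][:,2]))
to(.499,.155,.27)
E
```

```text
5880 [-0.00575151 -0.00174614  0.10786296] 0.0007988705757351104
5630 [-0.00553648 -0.00165407  0.10786406] 0.0007078473811486878
5444 [-0.00543774 -0.00131477  0.10785951] 0.0006634456325493739
rim z 0.11993338606751601
to (0.499, 0.155, 0.27) -> d [ 185.4 -316.2  -14.7] now [ 0.402  -0.1985  0.2552] t 13.22
```

Plate is level (0.3°), 12 mm under the rim. Returning the tool.

Call:
send_rows --rows '[{"dx": 8,"dy": -13,"dz": 0,"roll": 0,"jaw": 1},{"dx": 15,"dy": -26,"dz": 0,"roll": 0,"jaw": 1},{"dx": 15,"dy": -26,"dz": 0,"roll": 0,"jaw": 1},{"dx": 15,"dy": -26,"dz": 0,"roll": 0,"jaw": 1},{"dx": 15,"dy": -26,"dz": 0,"roll": 0,"jaw": 1},{"dx": 15,"dy": -26,"dz": 0,"roll": 0,"jaw": 1},{"dx": 15,"dy": -26,"dz": 0,"roll": 0,"jaw": 1},{"dx": 15,"dy": -26,"dz": 0,"roll": 0,"jaw": 1},{"dx": 15,"dy": -26,"dz": 0,"roll": 0,"jaw": 1},{"dx": 15,"dy": -26,"dz": 0,"roll": 0,"jaw": 1},{"dx": 15,"dy": -26,"dz": 0,"roll": 0,"jaw": 1},{"dx": 15,"dy": -26,"dz": 0,"roll": 0,"jaw": 1}]'

```text
time_s: 14.22
ee_pos: [0.4916, 0.1375, 0.2549]
eef_rot: [-3.141, 0.001, 0.264]
force: [0.5, -0.9, -2.7]
grip_width: 0.0272
grip_force: 55.0
```

Call:
send_rows --rows '[{"dx": 12,"dy": -17,"dz": 10,"roll": 0,"jaw": 1},{"dx": 0,"dy": 0,"dz": 25,"roll": 0,"jaw": 1},{"dx": 0,"dy": 0,"dz": 30,"roll": 0,"jaw": 1},{"dx": 0,"dy": 0,"dz": 30,"roll": 0,"jaw": 1},{"dx": 0,"dy": 0,"dz": 30,"roll": 0,"jaw": 1},{"dx": 0,"dy": 0,"dz": 25,"roll": 0,"jaw": 1},{"dx": 0,"dy": 0,"dz": 15,"roll": 0,"jaw": 1},{"dx": 0,"dy": 0,"dz": 5,"roll": 0,"jaw": 1},{"dx": 0,"dy": 0,"dz": 0,"roll": 0,"jaw": 1},{"dx": 0,"dy": 0,"dz": 0,"roll": 0,"jaw": 1}]'

```text
time_s: 15.05
ee_pos: [0.4988, 0.1551, 0.0863]
eef_rot: [-3.142, -0.0, 0.263]
force: [0.6, 0.1, -3.0]
grip_width: 0.0271
grip_force: 55.0
```

Call:
send_rows --rows '[{"dx": 0,"dy": 0,"dz": 4,"roll": 0,"jaw": 1},{"dx": 0,"dy": 0,"dz": 3,"roll": 0,"jaw": 1},{"dx": 0,"dy": 0,"dz": 2,"roll": 0,"jaw": 1},{"dx": 0,"dy": 0,"dz": 1,"roll": 0,"jaw": 1},{"dx": 0,"dy": 0,"dz": 1,"roll": 0,"jaw": 1},{"dx": 0,"dy": 0,"dz": 0.5,"roll": 0,"jaw": 1},{"dx": 0,"dy": 0,"dz": 0.5,"roll": 0,"jaw": 1},{"dx": 0,"dy": 0,"dz": 0,"roll": 0,"jaw": 1},{"dx": 0,"dy": 0,"dz": 0,"roll": 0,"jaw": 1}]'

```text
time_s: 15.8
ee_pos: [0.4985, 0.1546, 0.074]
eef_rot: [3.142, -0.0, 0.263]
force: [0.2, -0.6, -2.0]
grip_width: 0.0273
grip_force: 55.0
```

Call:
send_rows --rows '[{"dx": 0,"dy": 0,"dz": 0.5,"roll": 0,"jaw": 1},{"dx": 0,"dy": 0,"dz": 0,"roll": 0,"jaw": 1},{"dx": 0,"dy": 0,"dz": 0,"roll": 0,"jaw": 1}]'

```text
time_s: 16.05
ee_pos: [0.4984, 0.1546, 0.0734]
eef_rot: [3.142, 0.0, 0.263]
force: [-0.0, 0.6, -2.1]
grip_width: 0.0274
grip_force: 55.0
```

Call:
send_rows --rows '[{"dx": 0,"dy": 0,"dz": 0.6,"roll": 0,"jaw": 1},{"dx": 0,"dy": 0,"dz": 0,"roll": 0,"jaw": 1},{"dx": 0,"dy": 0,"dz": 0,"roll": 0,"jaw": 1}]'

```text
time_s: 16.3
ee_pos: [0.4987, 0.1546, 0.0733]
eef_rot: [3.142, -0.001, 0.263]
force: [-1.6, -1.9, 4.9]
grip_width: 0.0278
grip_force: 55.0
```

Call:
send_rows --rows '[{"dx": 0,"dy": 0,"dz": 0.3,"roll": 0,"jaw": 1},{"dx": 0,"dy": 0,"dz": 0,"roll": 0,"jaw": 1},{"dx": 0,"dy": 0,"dz": 0,"roll": 0,"jaw": 1}]'

```text
time_s: 16.55
ee_pos: [0.4987, 0.1546, 0.0733]
eef_rot: [3.142, -0.001, 0.263]
force: [-2.2, -1.6, 8.5]
grip_width: 0.0273
grip_force: 55.0
```

Standing on the pad. Release gently and rise.

Call:
send_rows --rows '[{"dx": 0,"dy": 0,"dz": -0.6,"roll": 0,"jaw": 0.3},{"dx": 0,"dy": 0,"dz": 0,"roll": 0,"jaw": -0.3},{"dx": 0,"dy": 0,"dz": 0,"roll": 0,"jaw": -1},{"dx": 0,"dy": 0,"dz": 0,"roll": 0,"jaw": -1},{"dx": 0,"dy": 0,"dz": 0,"roll": 0,"jaw": -1},{"dx": 0,"dy": 0,"dz": 0,"roll": 0,"jaw": -1},{"dx": 0,"dy": 0,"dz": 0,"roll": 0,"jaw": -1},{"dx": 0,"dy": 0,"dz": 0,"roll": 0,"jaw": -1},{"dx": 0,"dy": 0,"dz": 0,"roll": 0,"jaw": -1}]'

```text
time_s: 17.3
ee_pos: [0.4985, 0.1546, 0.0731]
eef_rot: [-3.142, -0.0, 0.263]
force: [0.2, 0.1, 1.2]
grip_width: 0.0827
grip_force: 0.0
```

Call:
send_rows --rows '[{"dx": 0,"dy": 0,"dz": -10,"roll": 0,"jaw": -1},{"dx": 0,"dy": 0,"dz": -20,"roll": 0,"jaw": -1},{"dx": 0,"dy": 0,"dz": -30,"roll": 0,"jaw": -1},{"dx": 0,"dy": 0,"dz": -30,"roll": 0,"jaw": -1},{"dx": 0,"dy": 0,"dz": -30,"roll": 0,"jaw": -1},{"dx": 0,"dy": 0,"dz": -20,"roll": 0,"jaw": -1},{"dx": 0,"dy": 0,"dz": -5,"roll": 0,"jaw": -1},{"dx": 0,"dy": 0,"dz": 0,"roll": 0,"jaw": -1}]'

```text
time_s: 17.97
ee_pos: [0.4988, 0.1547, 0.2197]
eef_rot: [3.142, -0.003, 0.263]
force: [-0.7, 0.6, -1.2]
grip_width: 0.0939
grip_force: 0.0
```

```bash
python3 - <<'E'
from h import *
to(.601,-.041,.22)
E
```

```text
to (0.601, -0.041, 0.22) -> d [ 4.780e+01  2.155e+02 -2.000e-01] now [0.4988 0.1547 0.2197] t 17.97
```

Call:
send_rows --rows '[{"dx": 2,"dy": 11,"dz": 0,"roll": 0,"jaw": 1},{"dx": 5,"dy": 23,"dz": 0,"roll": 0,"jaw": 1},{"dx": 5,"dy": 23,"dz": 0,"roll": 0,"jaw": 1},{"dx": 5,"dy": 23,"dz": 0,"roll": 0,"jaw": 1},{"dx": 5,"dy": 23,"dz": 0,"roll": 0,"jaw": 1},{"dx": 5,"dy": 23,"dz": 0,"roll": 0,"jaw": 1},{"dx": 5,"dy": 23,"dz": 0,"roll": 0,"jaw": 1},{"dx": 5,"dy": 23,"dz": 0,"roll": 0,"jaw": 1},{"dx": 5,"dy": 23,"dz": 0,"roll": 0,"jaw": 1},{"dx": 5.8,"dy": 20.5,"dz": 0,"roll": 0,"jaw": 1},{"dx": 0,"dy": 0,"dz": 0,"roll": 7,"jaw": 1},{"dx": 0,"dy": 0,"dz": 0,"roll": 0,"jaw": 1}]' --force 40

```text
time_s: 18.97
ee_pos: [0.6003, -0.0428, 0.2158]
eef_rot: [-3.141, 0.003, 0.133]
force: [-0.5, 0.3, -0.3]
grip_width: 0.0176
grip_force: 0.0
```

```bash
python3 - <<'E'
from h import *
c=cam('top'); P=pts(c); save(c,'pics/top2.png'); hsv=cv2.cvtColor(c['frame'],cv2.COLOR_RGB2HSV); H,S=hsv[...,0],hsv[...,1]
m=np.zeros((480,640),bool); m[225:290,205:290]=True
z=P[...,2]; f=m&(z>.016)&(z<.026)&(S<80); h=m&(z>.1)&(z<.12)
for n,q in (('foot',f),('handle',h)): 
  if q.sum(): print(n,q.sum(),P[q].min(0).round(4),P[q].max(0).round(4))
k=np.zeros_like(m); k[205:245,315:350]=True; k&=((H<8)|(H>172))&(S>130); print('knob',k.sum(),np.median(P[k],0) if k.any() else 0)
to(.601,-.041,.146); print(get_obs()['grip_width'],get_obs()['eef_rot'])
E
```

```text
foot 353 [0.4699 0.1243 0.016 ] [0.5279 0.1841 0.0258]
handle 129 [0.4859 0.1407 0.1007] [0.5105 0.169  0.117 ]
knob 3 [ 0.56802466 -0.04631989  0.16740104]
to (0.601, -0.041, 0.146) -> d [ 1.2 -0.8 70.2] now [ 0.6001 -0.0419  0.2162] t 19.02
0.013483925968024882 [-3.14080434e+00  2.81882400e-03  1.40714414e-01]
```

View pics/top2.png

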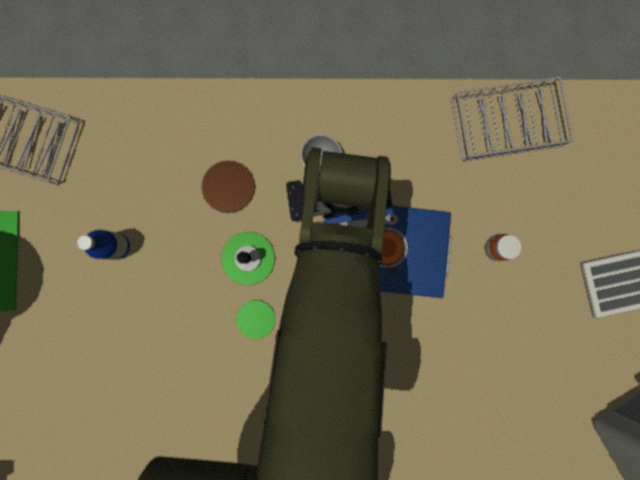

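The top view shows the tool standing in the middle of its pad at (248,258). Lowering the closed fingers behind the knob.

Call:
send_rows --rows '[{"dx": 0,"dy": 0,"dz": 12,"roll": 0,"jaw": 1},{"dx": 0,"dy": 0,"dz": 20,"roll": 0,"jaw": 1},{"dx": 0,"dy": 0,"dz": 20,"roll": 0,"jaw": 1},{"dx": 0,"dy": 0,"dz": 13,"roll": 0,"jaw": 1},{"dx": 0,"dy": 0,"dz": 5,"roll": 0,"jaw": 1},{"dx": 0,"dy": 0,"dz": 0,"roll": 0,"jaw": 1},{"dx": -6,"dy": 0,"dz": 0,"roll": 0,"jaw": 1},{"dx": -6,"dy": 0,"dz": 0,"roll": 0,"jaw": 1},{"dx": -6,"dy": 0,"dz": 0,"roll": 0,"jaw": 1},{"dx": -4,"dy": 0,"dz": 0,"roll": 0,"jaw": 1}]'

```text
time_s: 19.85
ee_pos: [0.5782, -0.0443, 0.1489]
eef_rot: [3.141, -0.001, 0.141]
force: [0.6, 0.5, 0.1]
grip_width: 0.0004
grip_force: 0.2
```

Call:
send_rows --rows '[{"dx": -2,"dy": 0,"dz": 0,"roll": 0,"jaw": 1},{"dx": -9.1,"dy": -0.7,"dz": 0,"roll": -4,"jaw": 1},{"dx": -9.1,"dy": -0.7,"dz": 0,"roll": -4,"jaw": 1},{"dx": -9.1,"dy": -0.7,"dz": 0,"roll": -4,"jaw": 1}]'

```text
time_s: 20.18
ee_pos: [0.5494, -0.0481, 0.1485]
eef_rot: [3.141, -0.001, 0.354]
force: [1.2, -0.7, -0.5]
grip_width: 0.0005
grip_force: 0.3
```

```bash
cat > k.py <<'E'
from h import *
o=get_obs(); piv=np.array([.5796,-.1755]); d=o['ee_pos'][:2]-piv; psi=o['eef_rot'][2]
t=-np.array([np.cos(psi),np.sin(psi)]); r=np.array([-np.sin(psi),np.cos(psi)])
print('psi',np.degrees(psi).round(1),'radial',d@r,'tang',d@t,'z',o['ee_pos'][2],'F_t',o['force'][:2]@t,'F_r',o['force'][:2]@r, 't',o['time_s'])
E
python3 k.py
```

```text
psi 20.3 radial 0.12995664995683065 tang -0.015804242532321797 z 0.1484778252220702 F_t -0.8537606661567463 F_r -1.042024529121506 t 20.1833
```

Call:
send_rows --rows '[{"dx": -9.1,"dy": -0.7,"dz": 0,"roll": -4,"jaw": 1},{"dx": -9.1,"dy": -0.7,"dz": 0,"roll": -4,"jaw": 1},{"dx": -9.1,"dy": -0.7,"dz": 0,"roll": -4,"jaw": 1},{"dx": -9.1,"dy": -0.7,"dz": 0,"roll": -4,"jaw": 1},{"dx": -9.1,"dy": -0.7,"dz": 0,"roll": -4,"jaw": 1},{"dx": -9.1,"dy": -0.7,"dz": 0,"roll": -4,"jaw": 1},{"dx": -9.1,"dy": -0.7,"dz": 0,"roll": -4,"jaw": 1},{"dx": -9.1,"dy": -0.7,"dz": 0,"roll": -4,"jaw": 1},{"dx": -9.1,"dy": -0.7,"dz": 0,"roll": -4,"jaw": 1},{"dx": -9.1,"dy": -0.7,"dz": 0,"roll": -4,"jaw": 1},{"dx": -9.1,"dy": -0.7,"dz": 0,"roll": -4,"jaw": 1},{"dx": 0,"dy": 0,"dz": 0,"roll": 0,"jaw": 1}]'

```text
time_s: 21.18
ee_pos: [0.4696, -0.106, 0.1485]
eef_rot: [3.141, 0.0, 1.12]
force: [0.2, 0.6, 0.4]
grip_width: 0.0006
grip_force: 0.0
```

```bash
python3 k.py
```

```text
psi 64.2 radial 0.12930401019515292 tang -0.014655099425924228 z 0.1484907934742698 F_t -0.6149543876636638 F_r 0.10732667345330904 t 21.1833
```

Call:
send_rows --rows '[{"dx": -5.7,"dy": -0.6,"dz": 0,"roll": -2.5,"jaw": 1},{"dx": -5.7,"dy": -0.6,"dz": 0,"roll": -2.5,"jaw": 1},{"dx": -5.7,"dy": -0.5,"dz": 0,"roll": -2.5,"jaw": 1},{"dx": -5.7,"dy": -0.5,"dz": 0,"roll": -2.5,"jaw": 1},{"dx": -5.7,"dy": -0.5,"dz": 0,"roll": -2.5,"jaw": 1},{"dx": -4.6,"dy": -0.4,"dz": 0,"roll": -2,"jaw": 1},{"dx": 0,"dy": 0,"dz": 0,"roll": 0,"jaw": 1}]'

```text
time_s: 21.77
ee_pos: [0.456, -0.1354, 0.1483]
eef_rot: [3.141, 0.0, 1.37]
force: [0.4, -0.5, 0.2]
grip_width: 0.0006
grip_force: 0.0
```

Call:
send_rows --rows '[{"dx": -2.3,"dy": -0.2,"dz": 0,"roll": -1,"jaw": 1},{"dx": -2.3,"dy": -0.2,"dz": 0,"roll": -1,"jaw": 1},{"dx": 0,"dy": 0,"dz": 0,"roll": 0,"jaw": 1}]'

```text
time_s: 22.02
ee_pos: [0.4548, -0.1397, 0.1482]
eef_rot: [3.141, 0.0, 1.406]
force: [0.4, -0.2, 0.4]
grip_width: 0.0003
grip_force: 0.0
```

Call:
send_rows --rows '[{"dx": -1.2,"dy": -0.1,"dz": 0,"roll": -0.5,"jaw": 1},{"dx": -1.2,"dy": -0.1,"dz": 0,"roll": -0.5,"jaw": 1},{"dx": 0,"dy": 0,"dz": 0,"roll": 0,"jaw": 1}]'

```text
time_s: 22.27
ee_pos: [0.4542, -0.142, 0.1482]
eef_rot: [3.142, 0.0, 1.424]
force: [-0.6, 0.2, -1.0]
grip_width: 0.0007
grip_force: 0.1
```

```bash
python3 k.py
```

```text
psi 81.6 radial 0.12898877820827728 tang -0.014757267493668591 z 0.1481547987683658 F_t -0.14317432682980125 F_r 0.6540298563516498 t 22.2667
```

Call:
send_rows --rows '[{"dx": -1,"dy": 0,"dz": 0,"roll": 0,"jaw": 1},{"dx": -1,"dy": 0,"dz": 0,"roll": 0,"jaw": 1},{"dx": 0,"dy": 0,"dz": 0,"roll": 0,"jaw": 1}]'

```text
time_s: 22.52
ee_pos: [0.454, -0.1432, 0.1481]
eef_rot: [-3.141, -0.002, 1.423]
force: [1.4, 8.0, 1.4]
grip_width: 0.0006
grip_force: 3.7
```

Call:
send_rows --rows '[{"dx": -0.8,"dy": 0,"dz": 0,"roll": 0,"jaw": 1},{"dx": 0,"dy": 0,"dz": 0,"roll": 0,"jaw": 1}]'

```text
time_s: 22.68
ee_pos: [0.4539, -0.1434, 0.1481]
eef_rot: [-3.141, -0.003, 1.423]
force: [2.3, 12.8, 1.8]
grip_width: 0.0002
grip_force: 6.0
```

Call:
send_rows --rows '[{"dx": -0.6,"dy": 0,"dz": 0,"roll": 0,"jaw": 1},{"dx": 0,"dy": 0,"dz": 0,"roll": 0,"jaw": 1}]'

```text
time_s: 22.85
ee_pos: [0.4539, -0.1435, 0.1481]
eef_rot: [-3.141, -0.004, 1.423]
force: [2.9, 15.9, 2.6]
grip_width: 0.0003
grip_force: 7.8
```

```bash
python3 k.py
```

```text
psi 81.6 radial 0.1290184237301455 tang -0.013202509238732809 z 0.14814901088305749 F_t -16.163188284765155 F_r -0.5781719713371749 t 22.85
```

The hasp is against its stop. Backing off and up.

Call:
send_rows --rows '[{"dx": 4,"dy": 0,"dz": 0,"roll": 0,"jaw": 1},{"dx": 10,"dy": 0,"dz": 0,"roll": 0,"jaw": 1},{"dx": 15,"dy": 0,"dz": -5,"roll": 0,"jaw": 1},{"dx": 10,"dy": 0,"dz": -20,"roll": 0,"jaw": 1},{"dx": 0,"dy": -15,"dz": -30,"roll": 0,"jaw": 1},{"dx": 0,"dy": -25,"dz": -30,"roll": 0,"jaw": 1},{"dx": 0,"dy": -25,"dz": -30,"roll": 0,"jaw": 1},{"dx": 0,"dy": -25,"dz": -10,"roll": 0,"jaw": 1},{"dx": 0,"dy": -20,"dz": 0,"roll": 0,"jaw": 1},{"dx": 0,"dy": 0,"dz": 0,"roll": 0,"jaw": 1},{"dx": 0,"dy": 0,"dz": 0,"roll": 0,"jaw": 1}]'

```text
time_s: 23.77
ee_pos: [0.3504, -0.0904, 0.2736]
eef_rot: [3.14, 0.001, 1.423]
force: [-0.9, -0.1, -0.4]
grip_width: 0.0003
grip_force: 0.0
```

```bash
python3 - <<'E'
from h import *
c=cam('scene'); P=pts(c); save(c,'pics/s2.png'); hsv=cv2.cvtColor(c['frame'],cv2.COLOR_RGB2HSV); H,S=hsv[...,0],hsv[...,1]
k=((H<8)|(H>172))&(S>150)&(np.hypot(P[...,0]-.4505,P[...,1]+.1588)<.05)&(P[...,2]>.13); Q=P[k]; print(k.sum(),Q.min(0),Q.max(0),Q.mean(0))
c=cam('top'); P=pts(c); hsv=cv2.cvtColor(c['frame'],cv2.COLOR_RGB2HSV); H,S=hsv[...,0],hsv[...,1]
k=((H<8)|(H>172))&(S>130)&(np.hypot(P[...,0]-.4505,P[...,1]+.1588)<.05)&(P[...,2]>.13); print('top knob',k.sum(),np.median(P[k],0) if k.any() else '')
E
```

```text
4 [ 0.45370926 -0.15690902  0.1495193 ] [ 0.45633103 -0.1542499   0.16706831] [ 0.45564448 -0.15540684  0.15878156]
top knob 44 [ 0.45073429 -0.1571305   0.16708296]
```

View pics/s2.png

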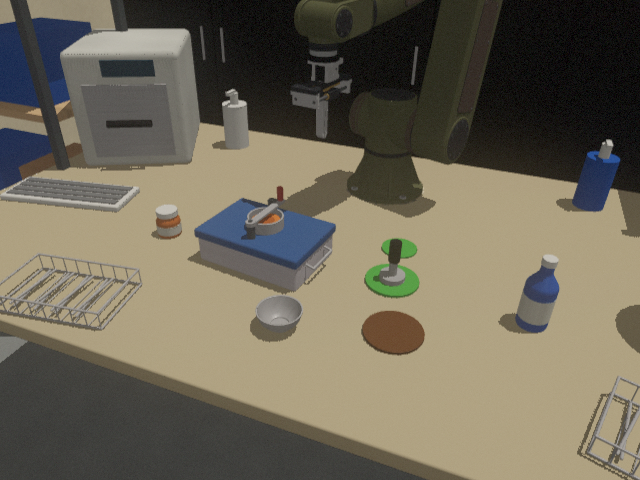

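The scene view shows the hasp across the collar with the knob at (280,192), beyond the catch. The tool is upright on the green pad at (393,262), and the bowl, bottle and jar haven't moved. The robot is clear, so I'm handing in.

```bash
python3 -c "
from station import *
print(hand_in())"
```

```text
the job is handed in; nothing more can be done
None
```

The job is handed in, with no verdict returned: the plate is pressed home and level (about 19 to 20 N held for over a second), the tool stands on its green pad, the hasp is closed against its stop, and the bowl, bottle and jar were not touched.

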